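# Present the coated glass plate at the load-lock

## Task

Push the carriage by its post along the rails, away from the chamber, until it clicks home in its spring detent at the far end, and only then lift the glass plate out of its round holder, gripping its clear part and never touching the frosted end (the end with the small corner notch). Carry it to the round reading spot and present it label up: hold the frosted end over the spot, about 15 cm above the table, with the plate tipped about 45 degrees so that its labelled face looks up, not down. Finish holding it there, still, in the gripper; leave the carriage clicked home and the other things on the table where they are.

Things in the scene. Friction and masses are not known exactly. Their poses are not given: they have to be found in the camera images.
- carriage (a joint): Travel of the carriage, m: 0 at the chamber end, 0.120 at the hard stop, where it is clicked home. Grows along rail_base's -y, away from the chamber. Friction about 1.5 N; from 0.103 a sprung ball resists with about 12 N up to 0.1115, then pushes the carriage on to the stop and holds it there.
- carriage_post (a point): Centre of the top of the carriage's upright round steel post (18 mm diameter, 49 mm of it free, top 87 mm above the table), to push or grip the carriage by. It stands 100 mm from the holder's centre, on the robot's side; axes as rail_base's.
- rail_base: Fixed aluminium base plate, 12 mm thick, with rails and at its +y end the chamber (200 by 110 mm, 127 mm high, stubs to 155 mm; its flange is 140 mm from the post's axis at travel 0). Origin on the table midway along the travel: the holder's centre is 60 mm to its +y at travel 0, 60 mm to its -y at 0.120. x points away from the robot, y along the rails to the chamber, z up.
- holder: Loose round steel holder, 84 mm diameter, lying among six pins on the carriage at any angle, its underside 38 mm above the table. Two jaws, 60 mm long, tops 60 mm above the table, form a slot along its x axis, 9.6 mm wide and 14 mm deep, in which the plate stands. Origin: centre of its underside.
- plate: Glass plate 90 long, 8 thick, 50 mm high, 90 g, on edge in the holder, top 96 mm above the table. Origin: middle of lower edge. x runs along it to the frosted end, z up, y out of the labelled face. Clear part x -45 to +15 mm, frosted +15 to +45; a 12 mm square notch is cut from the +x, +z corner: facing the label, it is at top left.
- frosted_end: The frosted end of the plate, 30 by 8 by 50 mm, one piece with the plate; one face is matt white with a paper label with bars: that is the labelled face. Origin: its centre, 30 mm along the plate's x axis and 25 mm up from the plate's origin; axes as the plate's.
- reading_spot: Low fixed round steel flange with a black middle, 100 mm diameter, 15 mm high, on the table to the robot's right. Origin: centre of its underside.
- wrench: Bystander, leave it where it is: steel open-ended wrench, 170 mm long, lying flat; origin under its middle.
- clamp_ring: Bystander, leave it where it is: aluminium ring, 68 mm diameter, 16 mm high; origin: centre of its underside.
- valve: Bystander, leave it where it is: steel block of 44 mm with an aluminium cylinder on top, 104 mm high; origin: centre of its underside.
- elbow: Bystander, leave it where it is: steel elbow fitting, 45 by 30 mm, 56 mm high; origin: under its block.
- nut: Bystander, leave it where it is: round steel collar nut, 26 mm diameter, 18 mm high, lying on the base plate beside the rails near the chamber; origin: centre of its underside.
- glass_blank: Bystander, leave it where it is: plain glass plate without notch or label, 90 by 50 by 8 mm, lying flat; origin: centre of its underside.
- reducer: Bystander, leave it where it is: steel reducer cone, 52 mm diameter, 40 mm high; origin: centre of its underside.
Mind the look-alikes: they are no part of the job. What is shaped like the plate but yellow is not meant. What is shaped like the reading_spot but orange is not meant.

How it is judged:
By the outcome, as a careful person would: the job done as asked, in the order asked, and still so for the second after the job is handed in, while the arm keeps its last pose, push and grip.
It also fails if it takes over 51 s, if anything falls off the work surface, if the arm or the gripper's body presses on something with over 40 N, if the wrist force passes 120 N, or if a joint passes its speed limit or range.

## Robot

A 7-joint arm with a two-finger parallel gripper is mounted at the origin on the work surface. World frame = base frame: x ahead of the robot, y to its left, z up, the work surface at z = 0. Lengths are in m, angles in rad, forces in N, time in s.
With the tool pointing down it reaches from about 0.4 to 0.875 m from the base axis. Payload 19.3 kg.
Tool frame: the origin (TCP) lies on the centre line of the jaws, within the pads' length; the fingertips stand 22 mm ahead of it and the grasp point (between the pads) lies 3 mm ahead of it; z points along the fingers, y is the direction in which the jaws open and shut (so a half turn about z gives the same grasp; the last joint's range is limited). The gripper opens to 85 mm and grips with 20 to 120 N. Pads are 22 mm wide; open, the fingers measure 114 mm over their backs; the gripper's body (76 mm by 85 mm) begins 54 mm behind the grasp point. The pads swing forward as they close: fully open they stand 13 mm farther back than shut.
Start: joints at [-1.316, 0.521, -0.036, 1.599, 0.021, 1.021, -0.113], TCP at [0.199, 0.592, 0.253] pointing down, gripper open.
Joint ranges: [-2.91, 2.91], [-0.3, 2.13], [-1.5, 1.42], [0.17, 2.43], [-1.26, 4.41], [0.16, 1.93], [-2.52, 2.52]. Speed limits (rad/s): [1.89, 1.89, 2.39, 2.39, 3.01, 3.01, 3.01].

## Interface

Orientations are given as a rotation vector (axis times angle).
In Python, from cell import bot gives the robot as it stands. The module is installed in compiled form; this text tells all that it offers.
- The arm moves only by the tool step_arm, never from a script. Its argument "commands" is a list of rows, each a list of 2 entries, a list of its own where there are three numbers: the shift along the tool's x, y, z in units of 40 mm (1.0 is 40 mm), then the turn about the tool's z in units of 6 degrees (1.0 is 6 degrees). A call has 1 to 8 rows; each row is the pose to reach, as a shift and turn from the pose commanded when the call began, along the tool's axes at that moment; what a row does not reach only later rows make up. A row lasts 1/12 s, in which the tool goes at most 41.7 mm and 7.16 degrees, less where a joint would pass 70% of its speed; a pose out of reach is approached as far as the arm can. A call with a gripper value outside its range is refused whole. "grip" is the gripper's target within -1 to 1 (fully open at 1, half-way at 0, shut at -1), set as the call begins (left out, the last holds). The fingers move at their own pace and stop on an object; "grip_force" is the grip in N (left out, the last holds). Time passes only in rows, so rows that repeat a pose let the fingers close. It gives the time, the measured TCP pose, the force and the opening at its end, in the units of the state.
- bot.read_state(): the state, without advancing time (a new reading comes with each control period).
- bot.capture(name): name is "side" or "top" or "wrist"; returns a dict with "img" (400x640x3 uint8, red, green, blue), "range_z" (400x640 float32, m along the optical axis (not along the pixel's ray), 0 where there is no reading), "K" (3x3 intrinsics, pixels), "world_to_cam" (4x4, takes a point from world to camera coordinates). Camera axes: x right, y down, z forward; pixel columns grow to the right and rows downward; lengths in m; the calibration is good to about 2 mm. A picture is of the moment at which its call begins.
- bot.close_job(): hands the job in, once; it reports no verdict.
The state is a dict: "time_s": time; "joint_pos": joint angles; "qd": joint speeds; "joint_torque": joint torques, N m; "eef_pos": TCP position; "orientation": TCP orientation; "contact_force": force on the tool from outside, world axes, zero at the start; "torque": the same for the moment, N m; "finger_gap": opening from 0.0 (shut) to 1.0 (fully open).
Only numpy, scipy, OpenCV 4.12 (cv2) and the standard library are available. Lean on these libraries where they do the work, as an engineer would, in place of code of your own. Each camera call takes 0.05 s, during which the arm holds its last target.

## Working session

There is one attempt and no reset: what is moved stays moved. The work goes in short steps, Python scripts to look and compute and a tool call to move; the robot and the scene stay as the last step left them, time stands still between calls to the robot, and variables do not carry over. Pictures are saved under pics/ and viewed, and the job is handed in when it is done.

Besides the shell and the picture viewer there is one more tool, called as name([rows], argument=value, ...), one row to a line, values as JSON. step_arm: Moves the arm, as the interface text tells. Its arguments: {"type":"object","properties":{"commands":{"type":"array","items":{"type":"array"}},"grip":{"type":"number"},"grip_force":{"type":"number"}},"required":["commands"]}

```bash
ls; mkdir -p pics
python3 - <<'E'
from cell import bot
import cv2,numpy as np
print(bot.read_state())
for n in ["side","top","wrist"]:
    c=bot.capture(n); cv2.imwrite(f"pics/{n}0.png",c["img"][:,:,::-1]); np.savez(f"{n}0.npz",**c)
    print(n,c["K"].tolist(),c["world_to_cam"].round(4).tolist(),(c["range_z"]>0).mean())
E
```

```text
pics
{'time_s': 0.0, 'joint_pos': array([-1.31616543,  0.5220196 , -0.03632658,  1.5999985 ,  0.02119399,
        1.02111061, -0.11280546]), 'qd': array([ 4.98476486e-04,  6.90110170e-05, -4.01794122e-04,  6.28873471e-04,
        1.11119804e-03,  4.58381806e-04, -7.16506431e-04]), 'joint_torque': array([-6.60499495e-06, -9.27099824e+01,  1.97992712e+00, -3.69918466e+01,
        1.77096936e-02,  8.40762426e-03, -4.14603835e-05]), 'eef_pos': array([0.1994001 , 0.59200646, 0.25272565]), 'orientation': array([-5.08015343e-01, -3.10013514e+00,  1.80024613e-03]), 'contact_force': array([-0.29602196, -0.76468212,  0.66785792]), 'torque': array([-0.01458727,  0.07810741, -0.06119669]), 'finger_gap': 0.9995706415009684}
side [[504.09317494166476, 0.0, 313.90781038005406], [0.0, 504.09317494166476, 198.6884890622958], [0.0, 0.0, 1.0]] [[-0.9948, -0.1006, -0.0188, 0.5742], [-0.0654, 0.7663, -0.6391, 0.1466], [0.0787, -0.6345, -0.7689, 1.2276], [0.0, 0.0, 0.0, 1.0]] 0.99598828125
top [[486.2152700195943, 0.0, 326.6590044902378], [0.0, 486.2152700195943, 194.3372226003904], [0.0, 0.0, 1.0]] [[0.0084, -0.9996, 0.0269, -0.1165], [-0.9886, -0.0123, -0.15, 0.5921], [0.1502, -0.0253, -0.9883, 1.4371], [0.0, 0.0, 0.0, 1.0]] 0.99601171875
wrist [[318.3996849118269, 0.0, 320.6471397084958], [0.0, 318.3996849118269, 202.08517381798842], [0.0, 0.0, 1.0]] [[0.3178, 0.9482, -0.001, -0.6242], [0.9009, -0.3016, 0.3121, -0.0426], [0.2957, -0.1001, -0.95, 0.3789], [0.0, 0.0, 0.0, 1.0]] 0.99608984375
```

View pics/side0.png

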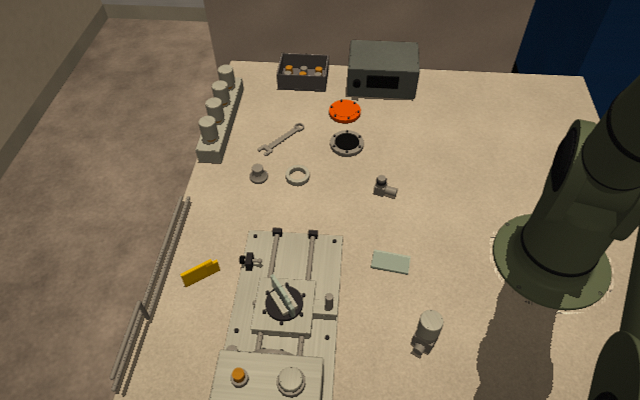

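View pics/top0.png

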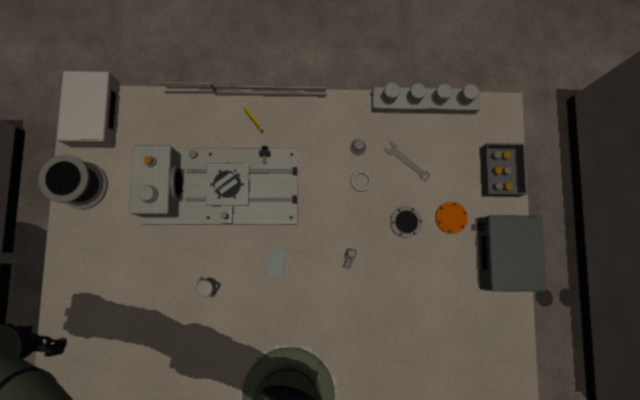

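View pics/wrist0.png

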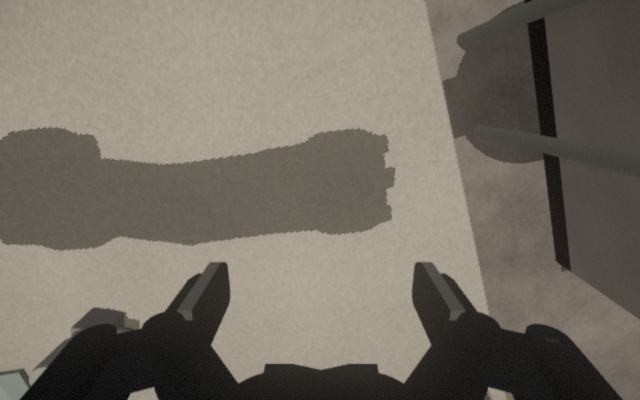

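Side view: the carriage is at the chamber end with its post at about (329,302), and the notched plate stands in the round holder at (284,295). The yellow plate at (200,272) and the orange disc at (345,110) are look-alikes, so the spot is the black-centred flange at (347,143). The flat glass blank is at (390,262). I'll measure these and crop the plate.

```bash
cat > h.py <<'E'
import numpy as np,cv2
def w(c,u,v,z=None):
    K=c["K"];T=c["world_to_cam"];R=T[:3,:3];t=T[:3,3]
    d=np.linalg.inv(K)@np.array([u,v,1.]); o=-R.T@t
    if z is None: return R.T@(d*c["range_z"][int(round(v)),int(round(u))]-t)
    r=R.T@d; return o+r*(z-o[2])/r[2]
def cloud(c):
    K=c["K"];T=c["world_to_cam"];R=T[:3,:3];t=T[:3,3]
    v,u=np.mgrid[0:400,0:640]; Z=c["range_z"]
    P=np.stack([(u-K[0,2])/K[0,0]*Z,(v-K[1,2])/K[1,1]*Z,Z],-1)
    return (P-t)@R
def px(c,p):
    q=c["K"]@(c["world_to_cam"][:3,:3]@np.array(p)+c["world_to_cam"][:3,3]); return q[:2]/q[2]
E
python3 - <<'E'
from h import *
S=dict(np.load("side0.npz"));T=dict(np.load("top0.npz"))
f=lambda c,u,v:w(c,u,v).round(4)
for n,p in dict(post=(329,297),spot=(347,143),holder=(275,315),railend1=(277,232),box=(385,50)).items(): print("S",n,f(S,*p))
for n,p in dict(spot=(406,222),post=(225,214),holder=(227,184),chamb=(165,170),blank=(277,264),dark=(510,250)).items(): print("T",n,f(T,*p))
for n,c in (("S",S),("T",T)):
    P=cloud(c)
    # post top
    m=(abs(P[...,2]-.087)<.006)&(P[...,0]>.38)&(P[...,0]<.6)&(P[...,1]>.0)&(P[...,1]<.35)
    k,l,st,ce=cv2.connectedComponentsWithStats(m.astype(np.uint8))
    for i in range(1,k):
        if st[i,4]>8: q=P[l==i]; print(n,st[i],q.mean(0).round(4),q.min(0).round(3),q.max(0).round(3))
a=S["img"][240:350,220:360,::-1]; cv2.imwrite("pics/crop1.png",cv2.resize(a,None,fx=5,fy=5,interpolation=cv2.INTER_CUBIC))
a=T["img"][130:240,120:310,::-1]; cv2.imwrite("pics/crop2.png",cv2.resize(a,None,fx=4,fy=4,interpolation=cv2.INTER_CUBIC))
E
```

```text
S post [0.5231 0.1992 0.0863]
S spot [ 0.5146 -0.3473  0.0155]
S holder [0.6377 0.2325 0.0481]
S railend1 [6.691e-01 1.000e-04 3.100e-02]
S box [ 0.4163 -0.6801  0.1123]
T spot [ 0.5151 -0.3597  0.0066]
T post [0.5252 0.1885 0.086 ]
T holder [0.6194 0.1914 0.0571]
T chamb [0.6474 0.3599 0.1203]
T blank [0.3819 0.0388 0.0066]
T dark [ 0.4271 -0.6421  0.1083]
S [325 293   8   9  56] [0.5244 0.1991 0.0872] [0.516 0.191 0.081] [0.532 0.207 0.091]
T [171 195   6   8  20] [0.5717 0.3409 0.0887] [0.559 0.332 0.081] [0.579 0.346 0.093]
T [170 206   3   9  14] [0.5362 0.3455 0.0864] [0.523 0.345 0.082] [0.547 0.347 0.092]
T [220 212   7   6  28] [0.5221 0.1936 0.0867] [0.516 0.185 0.082] [0.531 0.203 0.091]
```

View pics/crop1.png

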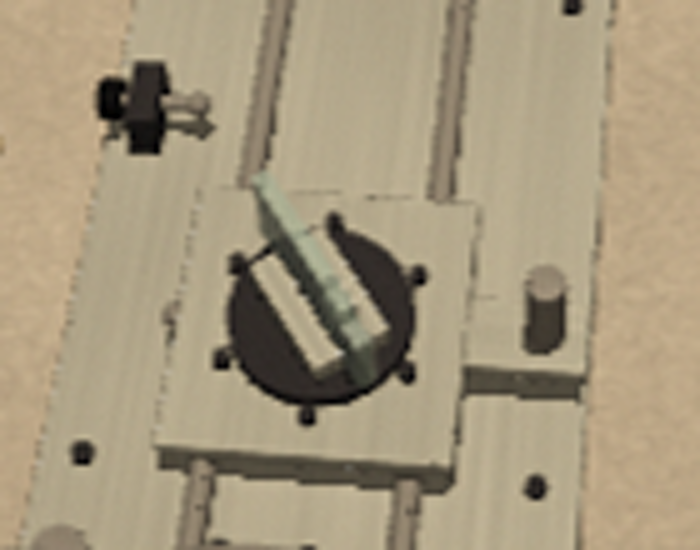

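View pics/crop2.png

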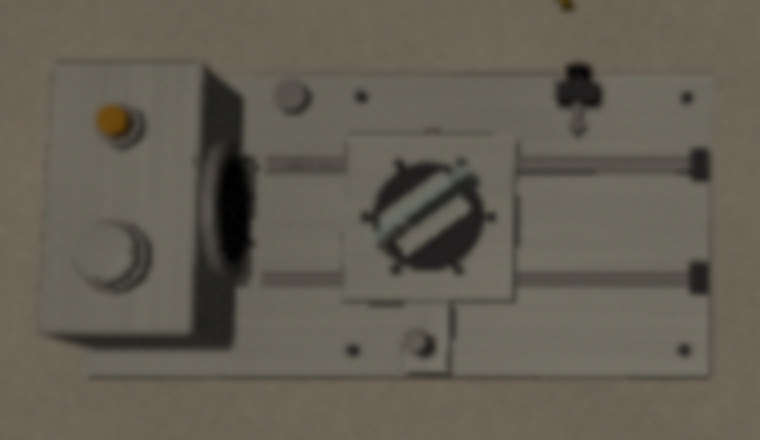

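Run:
```python
from h import *
S=dict(np.load("side0.npz"));T=dict(np.load("top0.npz"))
# base plate near edge in side view: cloud z ~12mm
for n,c in (("S",S),("T",T)):
    P=cloud(c)
    m=(abs(P[...,2]-.012)<.004)&(P[...,0]>.45)&(P[...,0]<.75)&(P[...,1]>.02)&(P[...,1]<.3)
    xs=[];
    for y in np.arange(.0,.3,.02):
        q=P[(abs(P[...,1]-y)<.008)&m]
        if len(q)>10: xs.append((y,q[:,0].min()))
    xs=np.array(xs); k=np.polyfit(xs[:,0],xs[:,1],1);print(n,xs.round(3).tolist(),k)
    # chamber top
    m=(abs(P[...,2]-.127)<.006)&(P[...,0]>.4)&(P[...,1]>.25)
    q=P[m]; r=cv2.minAreaRect(q[:,:2].astype(np.float32)); print("chamber",r,len(q))
    # carriage top 38mm (plate)
    m=(abs(P[...,2]-.038)<.005)&(P[...,0]>.45)&(P[...,0]<.75)&(P[...,1]>.08)&(P[...,1]<.33)
    q=P[m]; print("carr",cv2.minAreaRect(q[:,:2].astype(np.float32)),len(q))
    # plate above 62mm
    m=(P[...,2]>.066)&(P[...,2]<.1)&(P[...,0]>.56)&(P[...,0]<.69)&(P[...,1]>.12)&(P[...,1]<.27)
    q=P[m]; print("plate",cv2.minAreaRect(q[:,:2].astype(np.float32)),q.mean(0),q[:,2].max(),len(q))
    m=(abs(P[...,2]-.013)<.006)&(P[...,0]>.4)&(P[...,0]<.62)&(P[...,1]>-.43)&(P[...,1]<-.28)
    q=P[m]; print("spot",cv2.minEnclosingCircle(q[:,:2].astype(np.float32)),len(q))
a=S["img"][260:330,240:330,::-1]; a=cv2.convertScaleAbs(a,alpha=1.3);cv2.imwrite("pics/crop3.png",cv2.resize(a,None,fx=8,fy=8,interpolation=cv2.INTER_NEAREST))
```

```text
S [[0.02, 0.507], [0.04, 0.507], [0.06, 0.507], [0.08, 0.506], [0.1, 0.507], [0.12, 0.506], [0.14, 0.506], [0.16, 0.505], [0.18, 0.506], [0.2, 0.505], [0.22, 0.505], [0.24, 0.504], [0.26, 0.504], [0.28, 0.504]] [-0.01332461  0.50761738]
chamber ((0.6234722137451172, 0.38835522532463074), (0.20504875481128693, 0.09711561352014542), 5.508534908294678) 4150
carr ((0.6223322153091431, 0.18773400783538818), (0.23186960816383362, 0.23242463171482086), 4.722127914428711) 2370
plate ((0.6225671768188477, 0.19340233504772186), (0.01863258332014084, 0.09249946475028992), 37.038482666015625) [0.62485509 0.20011751 0.08791557] 0.09948445504045046 269
spot ((0.5044878125190735, -0.3584590554237366), 0.10258794575929642) 633
T [[0.02, 0.464], [0.04, 0.504], [0.06, 0.507], [0.08, 0.506], [0.1, 0.506], [0.12, 0.503], [0.14, 0.506], [0.16, 0.503], [0.18, 0.503], [0.2, 0.698], [0.22, 0.468], [0.24, 0.502], [0.26, 0.502], [0.28, 0.502]] [0.1209631  0.49434606]
chamber ((0.6162262558937073, 0.5259515643119812), (0.19714756309986115, 0.3831474781036377), 1.34355890750885) 3809
carr ((0.6205041408538818, 0.19008976221084595), (0.23226404190063477, 0.232589453458786), 3.892559766769409) 1275
plate ((0.6241947412490845, 0.19355781376361847), (0.011137581430375576, 0.0893125981092453), 38.166297912597656) [0.62309689 0.19229876 0.0866522 ] 0.09998984920876029 153
spot ((0.5131101012229919, -0.37926745414733887), 0.09993753582239151) 761
```

View pics/crop3.png

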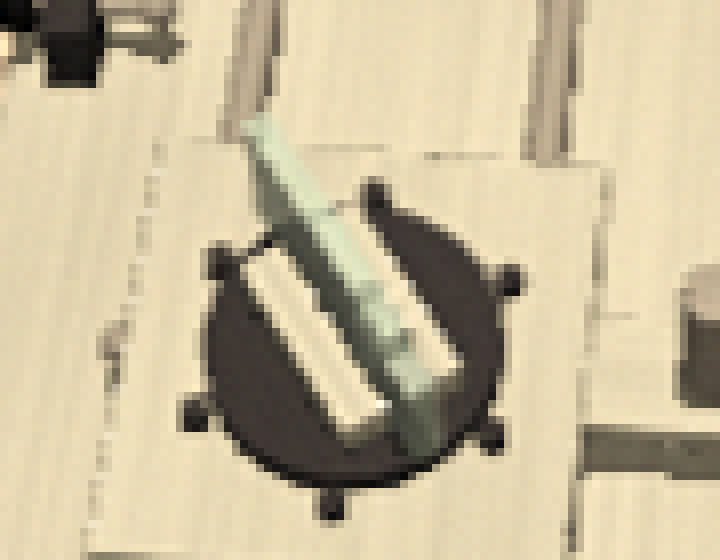

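The crop shows the narrower, notched end of the plate's top at about (400,340), the end toward the robot and chamber. I'll confirm that close up with the wrist camera. First I'll go above the post.

step_arm([
  [[-10.84,-6.8,0],-3.2],
  [[-10.84,-6.8,0],-3.2],
  [[-10.84,-6.8,0],-3.2],
  [[-10.84,-6.8,0],-3.2],
  [[-10.84,-6.8,0],-3.2],
  [[-10.84,-6.8,0],-3.2],
  [[-10.84,-6.8,0],-3.2],
  [[-10.84,-6.8,0],-3.2],
], grip=0.2)

```text
time_s: 0.82
eef_pos: [0.4114, 0.3324, 0.2533]
orientation: [-0.016, 3.142, -0.0]
contact_force: [0.6, 0.6, 0.3]
finger_gap: 0.602
```

step_arm([
  [[-0.7,-0.8,0],0],
  [[-1.4,-1.6,0.2],0],
  [[-2.1,-2.5,0.5],0],
  [[-2.77,-3.44,1.0],0],
  [[-2.77,-3.44,2.0],0],
  [[-2.77,-3.44,2.0],0],
], grip=0.2)

```text
time_s: 1.32
eef_pos: [0.5227, 0.1935, 0.1688]
orientation: [0.009, -3.137, 0.005]
contact_force: [-0.4, -0.5, -2.0]
finger_gap: 0.602
```

Run:
```python
from cell import bot
import cv2,numpy as np
s=bot.read_state();print(s["eef_pos"],s["orientation"],s["time_s"])
c=bot.capture("wrist"); cv2.imwrite(f"pics/w1.png",c["img"][:,:,::-1]); np.savez(f"w1.npz",**c)
```

```text
[0.52268044 0.19352473 0.16877059] [ 0.00889438 -3.1374675   0.00529483] 1.3167
```

View pics/w1.png

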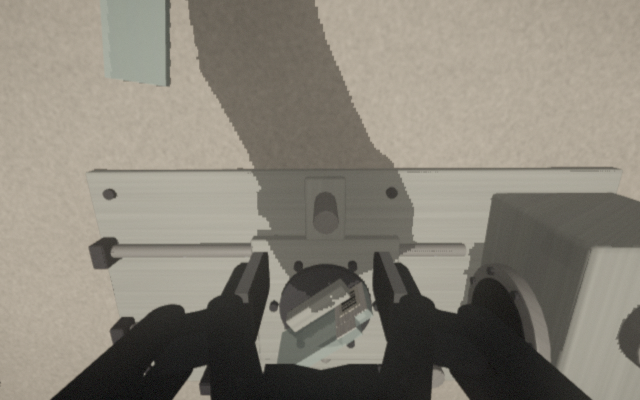

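Run:
```python
from h import *
c=dict(np.load("w1.npz"));P=cloud(c)
m=(abs(P[...,2]-.087)<.005)&(abs(P[...,0]-.523)<.03)&(abs(P[...,1]-.195)<.03)
print(P[m].mean(0),cv2.minEnclosingCircle(P[m][:,:2].astype(np.float32)),m.sum())
a=c["img"][260:380,260:390,::-1];cv2.imwrite("pics/crop4.png",cv2.resize(a,None,fx=5,fy=5,interpolation=cv2.INTER_CUBIC))
```

```text
[0.52373669 0.19575071 0.0860341 ] ((0.5244320631027222, 0.1959233283996582), 0.008971530012786388) 511
```

View pics/crop4.png

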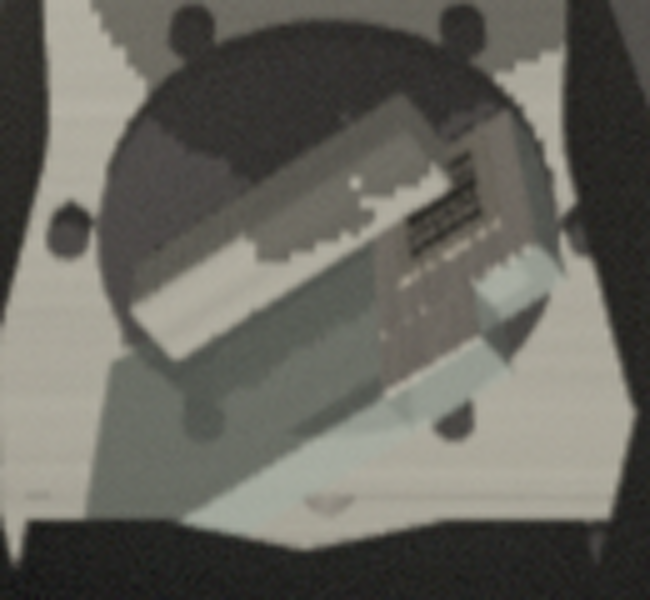

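The plate is confirmed: the frosted, labelled, notched end points toward +y/-x at crop (480,260), and the label faces the robot. Next I grip the post.

step_arm([
  [[-0.03,0.05,1.0],0],
  [[-0.03,0.05,1.9],0],
  [[-0.03,0.05,2.45],0],
  [[-0.03,0.05,2.45],0],
], grip=0.2)

```text
time_s: 1.7
eef_pos: [0.5217, 0.2007, 0.0725]
orientation: [0.019, -3.137, 0.002]
contact_force: [-1.3, 0.1, 0.1]
finger_gap: 0.597
```

step_arm([
  [[0,0,0],0],
  [[0,0,0],0],
  [[0,0,0],0],
  [[0,0,0],0],
  [[0,0,0],0],
], grip=-1, grip_force=30)

```text
time_s: 2.12
eef_pos: [0.5247, 0.1969, 0.0777]
orientation: [-0.012, 3.14, -0.005]
contact_force: [-2.6, -20.5, 12.8]
finger_gap: 0.203
```

step_arm([
  [[0,-0.3,0],0],
  [[0,-0.65,0],0],
  [[0,-1.0,0],0],
  [[0,-1.35,0],0],
  [[0,-1.7,0],0],
  [[0,-2.05,0],0],
  [[0,-2.4,0],0],
  [[0,-2.4,0],0],
])

```text
time_s: 2.78
eef_pos: [0.5259, 0.1009, 0.0777]
orientation: [-0.011, 3.139, -0.001]
contact_force: [-3.5, -3.0, 12.3]
finger_gap: 0.198
```

step_arm([
  [[0,-0.15,0],0],
  [[0,-0.3,0],0],
  [[0,-0.45,0],0],
  [[0,-0.6,0],0],
  [[0,-0.6,0],0],
  [[0,-0.6,0],0],
])

```text
time_s: 3.28
eef_pos: [0.5261, 0.0778, 0.0777]
orientation: [-0.013, 3.139, -0.002]
contact_force: [-2.5, -12.2, 12.9]
finger_gap: 0.202
```

step_arm([
  [[0,-0.1,0],0],
  [[0,-0.1,0],0],
  [[0,-0.1,0],0],
])

```text
time_s: 3.53
eef_pos: [0.5261, 0.0765, 0.0777]
orientation: [-0.017, 3.139, 0.002]
contact_force: [-4.1, 3.0, 10.2]
finger_gap: 0.2
```

step_arm([
  [[0,0,0],0],
  [[0,0,0],0],
  [[0,0,0],0],
  [[0,0,0],0],
  [[0,0,-1],0],
  [[0,0,-2],0],
  [[0,0,-3],0],
  [[0,0,-3.5],0],
], grip=0.2)

```text
time_s: 4.2
eef_pos: [0.5262, 0.0759, 0.2198]
orientation: [-0.016, 3.137, 0.001]
contact_force: [1.0, -0.5, -0.3]
finger_gap: 0.597
```

```bash
cat > m.py <<'E'
from cell import bot
from h import *
import sys
tag=sys.argv[1]
s=bot.read_state();print(s["eef_pos"],s["orientation"],s["time_s"])
for n in sys.argv[2:]:
    c=bot.capture(n); cv2.imwrite(f"pics/{n}_{tag}.png",c["img"][:,:,::-1]); np.savez(f"{n}_{tag}.npz",**c)
E
python3 m.py a wrist side
python3 - <<'E'
from h import *
for n in("wrist","side"):
    c=dict(np.load(n+"_a.npz"));P=cloud(c)
    m=(abs(P[...,2]-.087)<.005)&(abs(P[...,0]-.525)<.03)&(abs(P[...,1]-.075)<.04)
    print(n,P[m].mean(0) if m.any() else 0,cv2.minEnclosingCircle(P[m][:,:2].astype(np.float32)) if m.any() else 0,m.sum())
    m=(P[...,2]>.066)&(P[...,2]<.1)&(P[...,0]>.56)&(P[...,0]<.69)&(P[...,1]>.0)&(P[...,1]<.15)
    q=P[m]; print("plate",cv2.minAreaRect(q[:,:2].astype(np.float32)),q.mean(0),len(q))
    m&=P[...,2]>.091
    q=P[m]; print("top",cv2.minAreaRect(q[:,:2].astype(np.float32)),q.mean(0),len(q))
E
```

```text
[0.52623078 0.07593958 0.21977593] [-1.55907552e-02  3.13729945e+00  1.48590049e-03] 4.2
wrist [0.52557866 0.07573077 0.08608953] ((0.5260202884674072, 0.07565681636333466), 0.0089802835136652) 347
plate ((0.6285239458084106, 0.07507620751857758), (0.011220872402191162, 0.0906532034277916), 38.378047943115234) [0.62598232 0.0745462  0.0853208 ] 2168
top ((0.6321150660514832, 0.0701427310705185), (0.010310536250472069, 0.07842665910720825), 37.09254455566406) [0.63056919 0.07146206 0.09495088] 865
side [0.52587941 0.07893578 0.08666371] ((0.5261459946632385, 0.07795363664627075), 0.009674361906945705) 45
plate ((0.6228174567222595, 0.07370208203792572), (0.020867716521024704, 0.09120717644691467), 37.33565139770508) [0.62644741 0.07963699 0.08703512] 255
top ((0.6301504373550415, 0.07241217792034149), (0.009622814133763313, 0.08015534281730652), 38.05935287475586) [0.62975203 0.07340229 0.09566949] 127
```

View pics/wrist_a.png

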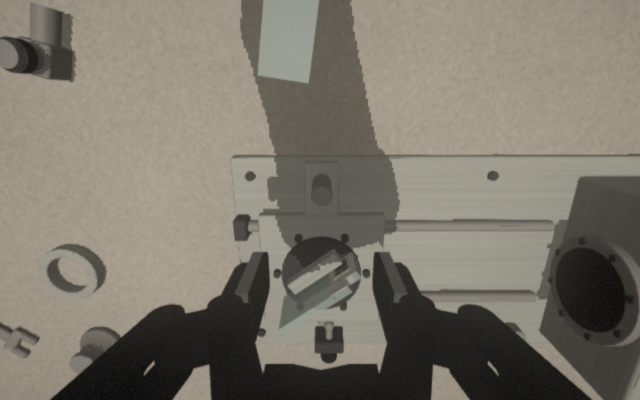

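View pics/side_a.png

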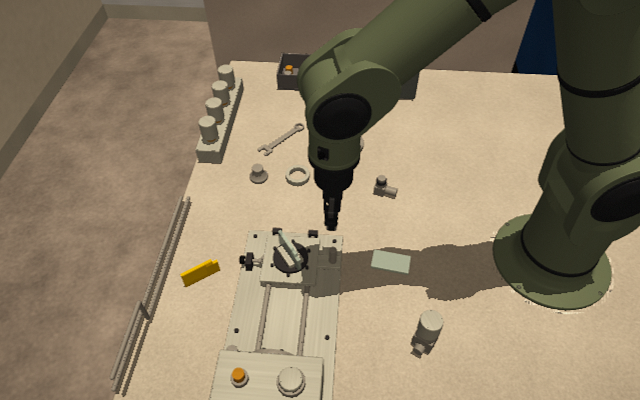

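Wrist picture: the post top at (321,190) has moved 0.120 m along the rails, so the carriage is home. The plate is at (322,285) with the label facing the robot. Next I go above the clear part.

step_arm([
  [[-0.5,-0.05,0],1.1],
  [[-1.1,-0.1,0],2.2],
  [[-1.8,-0.2,0],3.4],
  [[-2.4,-0.235,0],4.5],
  [[-2.69,-0.235,0.5],5.6],
  [[-2.69,-0.235,1.0],6.8],
  [[-2.69,-0.235,1.2],8.0],
  [[-2.69,-0.235,1.2],8.85],
], grip=0.0)

```text
time_s: 4.97
eef_pos: [0.6316, 0.0673, 0.1641]
orientation: [-1.398, -2.81, 0.005]
contact_force: [0.1, 0.4, -0.2]
finger_gap: 0.501
```

step_arm([
  [[0,0,0],0],
  [[0,0,0],0],
])

```text
time_s: 5.13
eef_pos: [0.6327, 0.0677, 0.1668]
orientation: [-1.385, -2.819, 0.001]
contact_force: [0.1, 0.4, -0.6]
finger_gap: 0.501
```

```bash
python3 m.py b wrist
python3 - <<'E'
from h import *
for n in("wrist",):
    c=dict(np.load(n+"_b.npz"));P=cloud(c)
    m=(P[...,2]>.064)&(P[...,2]<.1)&(P[...,0]>.57)&(P[...,0]<.68)&(P[...,1]>.02)&(P[...,1]<.13)
    q=P[m]; print("plate",cv2.minAreaRect(q[:,:2].astype(np.float32)),q.mean(0),len(q))
    m&=P[...,2]>.091
    q=P[m]; print("top",cv2.minAreaRect(q[:,:2].astype(np.float32)),q.mean(0),len(q))
E
```

```text
[0.63269935 0.06768413 0.16681746] [-1.38486138e+00 -2.81949467e+00  1.26573073e-03] 5.1333
plate ((0.6274794340133667, 0.07402438670396805), (0.009574965573847294, 0.09040965139865875), 37.4991340637207) [0.62461721 0.07870478 0.09258048] 1812
top ((0.631683886051178, 0.06976181268692017), (0.008161813020706177, 0.07851841300725937), 38.024356842041016) [0.62966343 0.07228968 0.09535676] 1454
```

View pics/wrist_b.png

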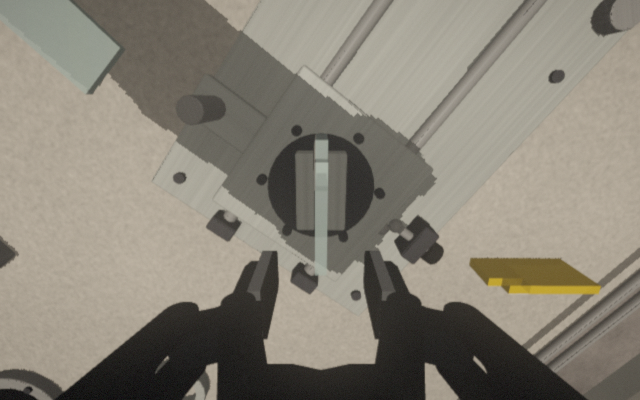

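Wrist picture: the plate stands centred between the pads at column 321, with its clear part toward the gripper and the notch at the far end (321,165). I descend and grip.

step_arm([
  [[-0.05,0,0.8],0],
  [[-0.05,0,1.5],0],
  [[-0.05,0,1.92],0],
  [[-0.05,0,1.92],0],
  [[-0.05,0,1.92],0],
], grip=-0.2)

```text
time_s: 5.6
eef_pos: [0.634, 0.0658, 0.0906]
orientation: [-1.387, -2.818, 0.001]
contact_force: [0.2, -0.3, 1.5]
finger_gap: 0.401
```

step_arm([
  [[0,0,0],0],
  [[0,0,0],0],
  [[0,0,0],0],
  [[0,0,0],0],
  [[0,0,0],0],
  [[0,0,0],0],
], grip=-1, grip_force=40)

```text
time_s: 6.1
eef_pos: [0.6349, 0.066, 0.0921]
orientation: [1.388, 2.816, 0.002]
contact_force: [-1.4, -0.7, 8.7]
finger_gap: 0.085
```

step_arm([
  [[0,0,-0.3],0],
  [[0,0,-0.7],0],
  [[0,0,-1.2],0],
  [[0,0,-2],0],
  [[0,0,-3],0],
  [[0,0,-4],0],
  [[0,0,-4],0],
])

```text
time_s: 6.68
eef_pos: [0.6368, 0.0659, 0.2598]
orientation: [1.386, 2.809, 0.01]
contact_force: [0.7, 0.4, -0.3]
finger_gap: 0.087
```

```bash
python3 m.py c wrist side
python3 - <<'E'
import cv2
a=cv2.imread("pics/wrist_c.png");b=cv2.imread("pics/side_c.png")[130:330,180:400]
cv2.imwrite("pics/c.png",cv2.hconcat([cv2.resize(a,(400,250)),cv2.resize(b,(275,250))]))
E
```

```text
[0.63679895 0.06585966 0.25977282] [1.38626864 2.80920563 0.010452  ] 6.6833
```

View pics/c.png

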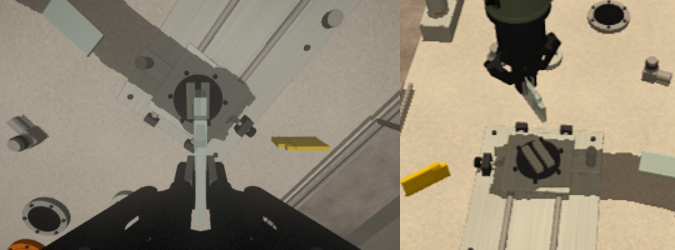

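```bash
python3 -c "
from cell import bot
print(bot.read_state()['joint_pos'].round(3))"
```

```text
[-0.349  0.552  0.231  1.576 -0.141  1.026  0.577]
```

step_arm([
  [[-0.1,-0.5,-0.2],1],
  [[-0.3,-1.3,-0.5],2],
  [[-0.6,-2.2,-1],3],
  [[-0.8,-3.2,-1],4.1],
  [[-1.05,-4.2,-1],5.2],
  [[-1.3,-5.2,-1],6.3],
  [[-1.55,-6.2,-1],7.4],
  [[-1.8,-7.2,-1],8.5],
])

```text
time_s: 7.45
eef_pos: [0.4473, -0.1673, 0.2901]
orientation: [-2.472, -1.937, 0.001]
contact_force: [0.8, -1.2, -0.3]
finger_gap: 0.086
```

step_arm([
  [[-0.8,-0.3,0],1],
  [[-1.6,-0.6,0],2],
  [[-2.4,-0.95,0],3],
  [[-2.77,-1.12,0],3.6],
  [[-2.77,-1.12,0],3.6],
  [[-2.77,-1.12,0],3.6],
])

```text
time_s: 7.95
eef_pos: [0.3794, -0.2638, 0.2902]
orientation: [-2.788, -1.446, 0.001]
contact_force: [-0.0, 0.8, -0.1]
finger_gap: 0.082
```

```bash
python3 -c "
from cell import bot
s=bot.read_state();print(s['joint_pos'].round(3),s['orientation'],s['eef_pos'])"
```

```text
[-0.066  0.258  0.666  1.989 -0.194  0.958  0.082] [-2.78806504e+00 -1.44627083e+00  7.29312567e-04] [ 0.37936046 -0.26380009  0.29023682]
```

step_arm([
  [[0,-1,0],0],
  [[0,-2,0],0],
  [[0,-3,0],0],
  [[0,-4,0],0],
  [[0,-4,0],0],
])

```text
time_s: 8.37
eef_pos: [0.2445, -0.1683, 0.2903]
orientation: [-2.784, -1.451, -0.006]
contact_force: [0.2, -0.6, -0.2]
finger_gap: 0.081
```

```bash
python3 -c "
from cell import bot
s=bot.read_state();print(s['joint_pos'].round(3),s['orientation'],s['eef_pos'])"
```

```text
[-0.267 -0.156  0.607  2.321  0.104  0.951 -0.336] [-2.7836732  -1.45087111 -0.00562093] [ 0.24447514 -0.16831817  0.29028624]
```

step_arm([
  [[0,-0.5,0],0],
  [[0,-1,0],0],
  [[0,-1.5,0],0],
  [[0,-1.8,0],0],
])

```text
time_s: 8.7
eef_pos: [0.1891, -0.1286, 0.2905]
orientation: [2.784, 1.454, 0.001]
contact_force: [-0.1, -0.1, -0.0]
finger_gap: 0.088
```

```bash
python3 -c "
from cell import bot
s=bot.read_state();print(s['joint_pos'].round(3),s['orientation'],s['eef_pos'])
from scipy.spatial.transform import Rotation as R
print(R.from_rotvec(s['orientation']).as_matrix().round(3))"
```

```text
[-0.116 -0.302  0.342  2.426  0.119  1.003 -0.46 ] [2.78444015e+00 1.45424349e+00 6.37676837e-04] [ 0.18912782 -0.12863515  0.29047306]
[[ 0.571  0.821  0.   ]
 [ 0.821 -0.571 -0.   ]
 [ 0.     0.    -1.   ]]
```

The wrist can only turn about its own axis, and at its inner limit the arm stopped without tilting, so tipping has to come from the grasp. My plan is to lay the plate label up on the flat box near the spot, with its frosted end hanging over the edge. Then I regrip it across its long edges on the clear part and tip it in the pads against the box edge. I'll measure that box now.

Run:
```python
from h import *
for n in("side0","top0"):
    c=dict(np.load(n+".npz"));P=cloud(c)
    m=(P[...,2]>.06)&(P[...,2]<.3)&(P[...,0]>.3)&(P[...,0]<.56)&(P[...,1]>-.85)&(P[...,1]<-.52)
    q=P[m]; print(n,np.percentile(q,[1,5,50,95,99],axis=0).round(3).tolist(),len(q))
    t=m&(abs(P[...,2]-np.median(q[:,2]))<.008); q=P[t];print(cv2.minAreaRect(q[:,:2].astype(np.float32)),q.mean(0))
    for x in np.arange(.34,.54,.02):
        z=q[abs(q[:,0]-x)<.006]
        if len(z):print(round(x,2),z[:,1].max().round(4),z[:,1].min().round(4),z[:,2].mean().round(4))
    # spot
    m=(P[...,2]>.010)&(P[...,2]<.022)&(np.hypot(P[...,0]-.514,P[...,1]+.357)<.058)
    q=P[m];print("spot",cv2.minEnclosingCircle(q[:,:2].astype(np.float32)),cv2.minAreaRect(q[:,:2].astype(np.float32)),np.percentile(q[:,2],[50,95,99]))
S=np.load("side0.npz")["img"][30:160,310:440,::-1];cv2.imwrite("pics/box.png",cv2.resize(S,None,fx=4.5,fy=4.5))
```

```text
side0 [[0.315, -0.733, 0.062], [0.323, -0.723, 0.068], [0.422, -0.617, 0.11], [0.52, -0.575, 0.114], [0.529, -0.57, 0.116]] 2992
((0.4222327470779419, -0.6567167639732361), (0.16653624176979065, 0.2205970287322998), 88.42094421386719) [ 0.42118    -0.64892346  0.11042124]
0.34 -0.5747 -0.7374 0.1103
0.36 -0.5752 -0.733 0.1103
0.38 -0.5757 -0.7341 0.1102
0.4 -0.5753 -0.737 0.1106
0.42 -0.5734 -0.7394 0.1106
0.44 -0.5754 -0.7318 0.1105
0.46 -0.5769 -0.7412 0.1103
0.48 -0.5774 -0.737 0.1104
0.5 -0.5763 -0.7368 0.1104
0.52 -0.5771 -0.7349 0.1105
spot ((0.5164031982421875, -0.35394859313964844), 0.052918970584869385) ((0.5179702043533325, -0.3542053699493408), (0.09983190894126892, 0.09770465642213821), 64.01554107666016) [0.01556891 0.01949375 0.02106801]
top0 [[0.311, -0.737, 0.064], [0.32, -0.73, 0.082], [0.418, -0.65, 0.109], [0.517, -0.581, 0.114], [0.526, -0.578, 0.116]] 4596
((0.41971904039382935, -0.660322904586792), (0.2198840081691742, 0.16304844617843628), 0.10602836310863495) [ 0.41756999 -0.6586424   0.10929279]
0.34 -0.5802 -0.742 0.109
0.36 -0.5814 -0.7374 0.1096
0.38 -0.5789 -0.7411 0.1096
0.4 -0.5814 -0.7366 0.1094
0.42 -0.5812 -0.7399 0.1096
0.44 -0.5802 -0.74 0.1094
0.46 -0.5815 -0.7387 0.1095
0.48 -0.5802 -0.7407 0.1093
0.5 -0.5812 -0.7373 0.1095
0.52 -0.5802 -0.7394 0.1095
spot ((0.5130900740623474, -0.35421982407569885), 0.05466041713953018) ((0.5162991285324097, -0.3569273054599762), (0.09716169536113739, 0.09729766100645065), 88.30647277832031) [0.01436413 0.01935308 0.02136062]
```

View pics/box.png

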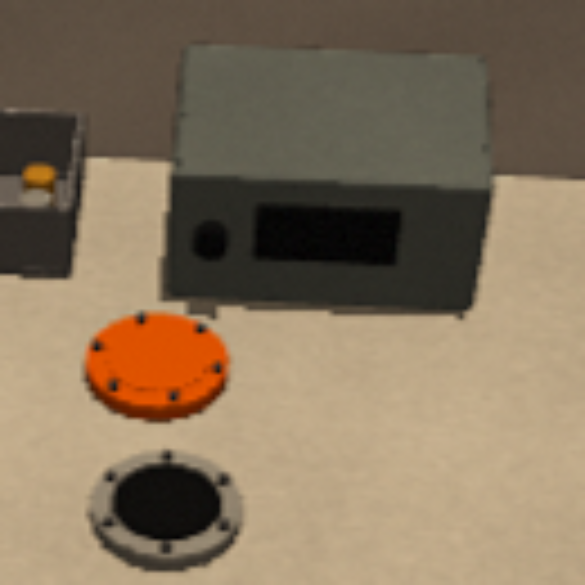

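step_arm([
  [[-0.2,0.6,0],0],
  [[-0.6,1.5,0],-0.8],
  [[-1.1,2.3,0],-1.7],
  [[-1.6,3.1,0],-2.6],
  [[-2.1,3.9,0],-3.5],
  [[-2.7,4.6,0],-4.4],
  [[-3.2,5.4,0],-5.2],
  [[-3.7,6.2,0],-5.87],
])

```text
time_s: 9.37
eef_pos: [0.2834, -0.3237, 0.2909]
orientation: [-2.297, -2.14, -0.001]
contact_force: [0.6, 0.7, 0.6]
finger_gap: 0.084
```

step_arm([
  [[0,0,0],0],
])

```text
time_s: 9.45
eef_pos: [0.2844, -0.3266, 0.2909]
orientation: [-2.294, -2.146, 0.004]
contact_force: [-1.3, 1.8, -0.9]
finger_gap: 0.082
```

step_arm([
  [[-0.7,0.4,0],-0.3],
  [[-1.6,0.8,0],-0.63],
  [[-2.5,1.3,0.3],-0.63],
  [[-3.4,1.8,0.7],-0.63],
  [[-4.3,2.3,1.1],-0.63],
  [[-5.2,2.8,1.5],-0.63],
  [[-6.0,3.2,2],-0.63],
  [[-6.58,3.33,2.2],-0.63],
])

```text
time_s: 10.12
eef_pos: [0.3972, -0.5962, 0.1992]
orientation: [-2.228, -2.209, -0.004]
contact_force: [0.9, 1.0, 0.2]
finger_gap: 0.087
```

step_arm([
  [[0,0,0],0],
  [[0,0,0],0],
])

```text
time_s: 10.28
eef_pos: [0.3945, -0.5962, 0.2004]
orientation: [-2.231, -2.205, -0.001]
contact_force: [1.2, 0.9, -0.3]
finger_gap: 0.087
```

```bash
python3 m.py d wrist side
python3 - <<'E'
import cv2
a=cv2.imread("pics/wrist_d.png");b=cv2.imread("pics/side_d.png")[10:210,260:480]
cv2.imwrite("pics/d.png",cv2.hconcat([cv2.resize(a,(400,250)),cv2.resize(b,(400,364))[:250] if 0 else cv2.resize(b,(275,250))]))
E
```

```text
[ 0.39449512 -0.59616832  0.20036608] [-2.23111794e+00 -2.20524482e+00 -8.82902404e-04] 10.2833
```

View pics/d.png

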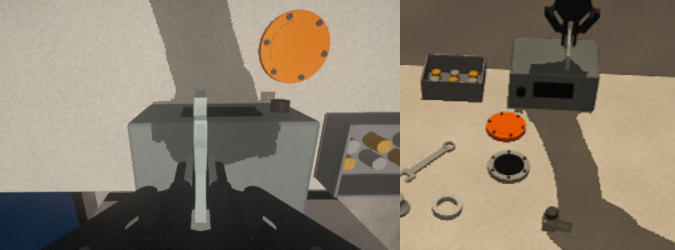

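Run:
```python
from h import *
for n in("wrist_d","side_d"):
    c=dict(np.load(n+".npz"));P=cloud(c);I=c["img"].astype(int)
    m=(abs(P[...,0]-.395)<.012)&(P[...,1]>-.66)&(P[...,1]<-.52)&(P[...,2]>.135)&(P[...,2]<.215)&(I.min(-1)>70)
    q=P[m];print(n,len(q),np.percentile(q,[1,50,99],axis=0).round(4).tolist())
    t=(abs(P[...,2]-.110)<.006)&(abs(P[...,0]-.42)<.09)&(P[...,1]>-.65)&(P[...,1]<-.55)
    q=P[t];print("edge",q[:,1].max(),np.percentile(q[:,1],99.5),np.median(q[:,2]))
```

```text
wrist_d 5148 [[0.3862, -0.6282, 0.1654], [0.3957, -0.5836, 0.2033], [0.4054, -0.5394, 0.2143]]
edge -0.5805087121026237 -0.5813148665292315 0.10931006125917173
side_d 64 [[0.3896, -0.6202, 0.1822], [0.3947, -0.5735, 0.2048], [0.4001, -0.5376, 0.2141]]
edge -0.570311698383759 -0.5744330639721318 0.11053242057852909
```

step_arm([
  [[-0.12,0.05,0.4],0],
  [[-0.12,0.05,0.8],0],
  [[-0.12,0.05,1.0],0],
  [[-0.12,0.05,1.05],0],
  [[-0.12,0.05,1.05],0],
])

```text
time_s: 10.8
eef_pos: [0.3966, -0.6005, 0.1608]
orientation: [-2.233, -2.207, -0.001]
contact_force: [0.4, -0.4, -0.1]
finger_gap: 0.092
```

step_arm([
  [[0,0,0.05],0],
  [[0,0,0.05],0],
])

```text
time_s: 10.97
eef_pos: [0.3965, -0.6012, 0.1595]
orientation: [-2.235, -2.208, -0.001]
contact_force: [-0.3, -0.3, -0.7]
finger_gap: 0.083
```

step_arm([
  [[0,0,0.05],0],
  [[0,0,0.08],0],
  [[0,0,0.08],0],
])

```text
time_s: 11.22
eef_pos: [0.3963, -0.6013, 0.1562]
orientation: [-2.235, -2.207, -0.001]
contact_force: [-0.1, 1.7, 4.1]
finger_gap: 0.085
```

step_arm([
  [[0,0,0],0],
  [[0,0,0],0],
  [[0,0,0],0],
  [[0,0,-0.15],0],
  [[0,0,-0.35],0],
  [[0,0,-0.35],0],
], grip=-0.53)

```text
time_s: 11.72
eef_pos: [0.3965, -0.6019, 0.1718]
orientation: [2.235, 2.207, -0.0]
contact_force: [-0.6, 0.3, 0.6]
finger_gap: 0.233
```

```bash
python3 m.py e wrist side
python3 - <<'E'
import cv2
a=cv2.imread("pics/wrist_e.png");b=cv2.imread("pics/side_e.png")[20:120,330:440]
cv2.imwrite("pics/e.png",cv2.hconcat([cv2.resize(a,(480,300)),cv2.resize(b,(330,300))[:, :320]]))
E
```

```text
[ 0.39647346 -0.60187131  0.17177493] [ 2.23457501e+00  2.20691101e+00 -1.28053694e-04] 11.7167
```

View pics/e.png

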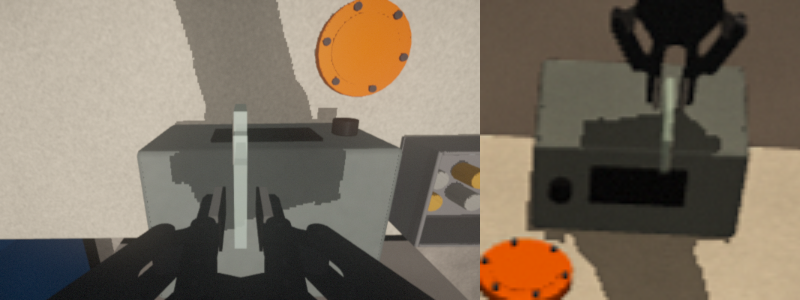

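The plate stands freely on the box top between the opened fingers (wrist picture, column 240), with its frosted end over the edge. Next I nudge it over toward +x, label up.

step_arm([
  [[0,0.15,0],0],
  [[0,0.25,0],0],
  [[0,0.35,0],0],
  [[0,0.42,0],0],
  [[0,0.42,0],0],
])

```text
time_s: 12.23
eef_pos: [0.4141, -0.6011, 0.1693]
orientation: [-2.233, -2.208, -0.001]
contact_force: [0.5, 0.2, 1.0]
finger_gap: 0.239
```

```bash
python3 m.py f wrist side
python3 - <<'E'
import cv2
a=cv2.imread("pics/wrist_f.png");b=cv2.imread("pics/side_f.png")[20:120,330:440]
cv2.imwrite("pics/f.png",cv2.hconcat([cv2.resize(a,(480,300)),cv2.resize(b,(330,300))[:, :320]]))
E
```

```text
[ 0.41405581 -0.60106527  0.16934593] [-2.23312142e+00 -2.20780168e+00 -1.05588448e-03] 12.2333
```

View pics/f.png

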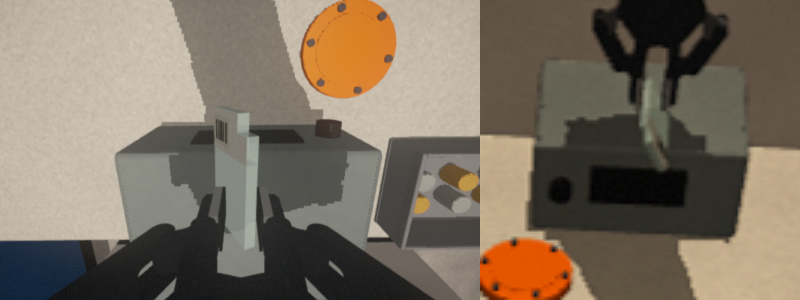

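step_arm([
  [[0,0,0],0],
  [[0,0,0.15],0],
  [[0,0,0.35],0],
  [[0,0,0.55],0],
  [[0,0,0.65],0],
  [[0,0,0.65],0],
  [[0,0,0.65],0],
], grip=0.9)

```text
time_s: 12.92
eef_pos: [0.4129, -0.6013, 0.1433]
orientation: [-2.234, -2.206, -0.001]
contact_force: [-0.2, 0.3, 0.3]
finger_gap: 0.95
```

```bash
python3 m.py g wrist side
python3 - <<'E'
import cv2
a=cv2.imread("pics/wrist_g.png");b=cv2.imread("pics/side_g.png")[20:120,330:440]
cv2.imwrite("pics/g.png",cv2.hconcat([cv2.resize(a,(480,300)),cv2.resize(b,(330,300))[:, :320]]))
E
```

```text
[ 0.41287074 -0.60126616  0.14327302] [-2.23401351e+00 -2.20614682e+00 -6.23140529e-04] 12.9167
```

View pics/g.png

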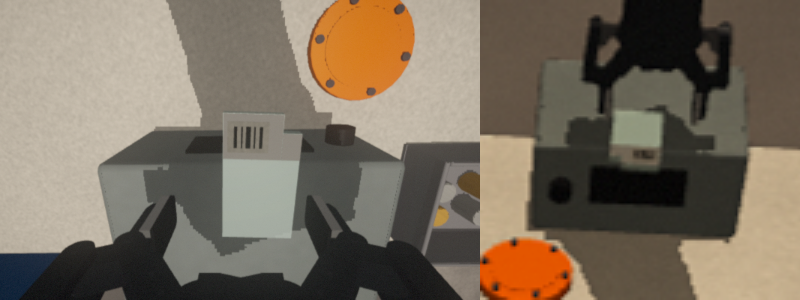

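The plate now lies flat with its label up at wrist picture (260,175). The frosted end with the bars hangs past the box edge. I'll locate it for the edge grip.

Run:
```python
from h import *
for n in("wrist_g","side_g"):
    c=dict(np.load(n+".npz"));P=cloud(c);I=c["img"].astype(int)
    m=(abs(P[...,2]-.118)<.006)&(I.min(-1)>95)&(abs(P[...,0]-.42)<.07)&(P[...,1]>-.68)&(P[...,1]<-.50)
    q=P[m].astype(np.float32);print(n,len(q),q[:,2].mean(),cv2.minAreaRect(q[:,:2]))
    print(np.percentile(q,[1,50,99],axis=0).round(4).tolist())
    k=m&(P[...,1]<-.6);q=P[k];print('clear x range',np.percentile(q[:,0],[1,50,99]))
```

```text
Traceback (most recent call last):
cv2.error: OpenCV(4.12.0) /io/opencv/modules/imgproc/src/convhull.cpp:143: error: (-215:Assertion failed) total >= 0 && (depth == CV_32F || depth == CV_32S) in function 'convexHull'
```

Run:
```python
from h import *
c=dict(np.load("wrist_g.npz"))
for p in [(300,308),(392,313),(300,218),(300,160),(375,160),(345,260),(395,220)]: print(p,w(c,*p).round(4),w(c,*p,z=.1185).round(4),c["img"][p[1],p[0]])
```

```text
(300, 308) [ 0.4026 -0.6302  0.1171] [ 0.4027 -0.6291  0.1185] [163 171 160]
(392, 313) [ 0.4546 -0.6399  0.1093] [ 0.4522 -0.6329  0.1185] [128 130 123]
(300, 218) [ 0.4042 -0.578   0.1172] [ 0.4043 -0.5775  0.1185] [170 176 165]
(300, 160) [ 0.4052 -0.5492  0.1182] [ 0.4052 -0.5491  0.1185] [142 135 126]
(375, 160) [ 0.4398 -0.5497  0.1172] [ 0.4396 -0.5495  0.1185] [142 136 127]
(345, 260) [ 0.4265 -0.6012  0.1175] [ 0.4265 -0.6006  0.1185] [168 175 163]
(395, 220) [ 0.451  -0.5798  0.1167] [ 0.4505 -0.5791  0.1185] [167 175 164]
```

Run:
```python
from h import *
for n in("wrist_g","side_g"):
    c=dict(np.load(n+".npz"));P=cloud(c);I=c["img"].astype(int)
    m=(abs(P[...,2]-.118)<.004)&(I.min(-1)>95)&(abs(P[...,0]-.42)<.07)&(P[...,1]>-.68)&(P[...,1]<-.50)
    q=P[m];print(n,len(q),q[:,2].mean(),cv2.minAreaRect(q[:,:2].astype(np.float32)))
    k=m&(P[...,1]<-.6)&(P[...,1]>-.62);q=P[k];print('clear x range',np.percentile(q[:,0],[1,50,99]))
```

```text
wrist_g 15291 0.11757987210845056 ((0.4269968569278717, -0.5910550355911255), (0.09111516177654266, 0.05032486841082573), 87.70677185058594)
clear x range [0.4017827  0.42623106 0.45068282]
side_g 171 0.11888194677321536 ((0.4261275827884674, -0.6040359139442444), (0.0694517195224762, 0.04821472242474556), 86.5597152709961)
clear x range [0.4037271  0.42522829 0.44977977]
```

Run:
```python
from h import *
for n in("side_g","wrist_g"):
    c=dict(np.load(n+".npz"));P=cloud(c)
    for s in(-1,1):
        dx=(P[...,0]-.413)*s
        m=(dx>.03)&(dx<.075)&(abs(P[...,1]+.601)<.03)&(P[...,2]>.117)&(P[...,2]<.2)
        q=P[m];print(n,s,len(q),np.sort(q[:,2])[:6].round(4) if len(q) else 0, np.percentile(q,[2,98],axis=0).round(3).tolist() if len(q) else 0)
```

```text
side_g -1 144 [0.1334 0.1399 0.1407 0.1409 0.1428 0.1435] [[0.344, -0.612, 0.141], [0.382, -0.584, 0.199]]
side_g 1 177 [0.117  0.1171 0.1172 0.1182 0.1182 0.1183] [[0.443, -0.621, 0.118], [0.484, -0.576, 0.199]]
wrist_g -1 11483 [0.1318 0.1319 0.1322 0.1324 0.1324 0.1325] [[0.344, -0.61, 0.139], [0.381, -0.585, 0.199]]
wrist_g 1 13129 [0.117 0.117 0.117 0.117 0.117 0.117] [[0.444, -0.616, 0.117], [0.484, -0.579, 0.199]]
```

step_arm([
  [[-0.07,0.17,0],0.27],
  [[-0.07,0.35,0],0.27],
  [[-0.07,0.35,0.15],0.27],
  [[-0.07,0.35,0.3],0.27],
  [[-0.07,0.35,0.37],0.27],
  [[-0.07,0.35,0.37],0.27],
], grip=0.9)

```text
time_s: 13.52
eef_pos: [0.4264, -0.6038, 0.1277]
orientation: [-2.264, -2.174, -0.001]
contact_force: [-0.2, 0.6, 0.0]
finger_gap: 0.951
```

step_arm([
  [[0,0,0],0],
  [[0,0,0],0],
  [[0,0,0],0],
  [[0,0,0],0],
], grip=0.4)

```text
time_s: 13.85
eef_pos: [0.427, -0.6044, 0.1291]
orientation: [-2.266, -2.175, -0.001]
contact_force: [-0.4, 0.5, -0.2]
finger_gap: 0.697
```

```bash
python3 m.py i wrist
python3 - <<'E'
from h import *
c=dict(np.load("wrist_i.npz"));P=cloud(c)
for s in(-1,1):
        dx=(P[...,0]-.4265)*s
        m=(dx>.027)&(dx<.06)&(abs(P[...,1]+.604)<.03)&(P[...,2]>.1)&(P[...,2]<.2)&(c["img"].max(-1)<90)
        q=P[m];print(s,len(q),np.sort(q[:,2])[:8].round(4))
I=c["img"].astype(int)
m=(abs(P[...,2]-.118)<.004)&(I.min(-1)>95)&(abs(P[...,0]-.42)<.07)&(P[...,1]>-.68)&(P[...,1]<-.50)
q=P[m];print(len(q),q[:,2].mean(),cv2.minAreaRect(q[:,:2].astype(np.float32)))
E
```

```text
[ 0.42695385 -0.60438814  0.12912172] [-2.26554890e+00 -2.17508663e+00 -6.03353980e-04] 13.85
-1 14297 [0.1    0.1    0.1001 0.1001 0.1001 0.1001 0.1002 0.1002]
1 14722 [0.1    0.1001 0.1002 0.1002 0.1002 0.1002 0.1002 0.1003]
18349 0.11756147074101846 ((0.42683640122413635, -0.5907783508300781), (0.09067224711179733, 0.05030740424990654), 87.78910827636719)
```

View pics/wrist_i.png

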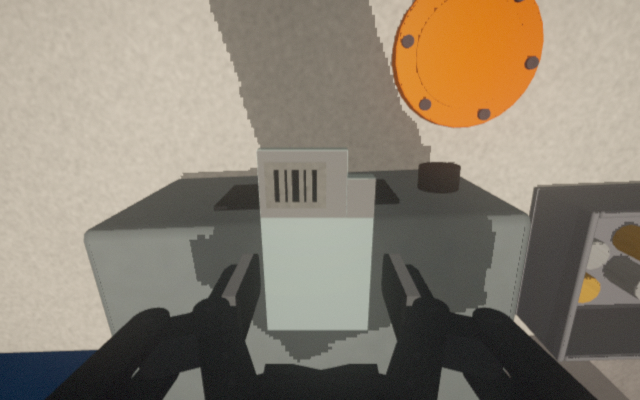

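step_arm([
  [[0,0,0.05],0],
  [[0,0,0.05],0],
  [[0,0,0.05],0],
  [[0,0,0.05],0],
  [[0,0,0.05],0],
  [[0,0,0.05],0],
], grip=-0.6, grip_force=25)

```text
time_s: 14.4
eef_pos: [0.4275, -0.6058, 0.1292]
orientation: [2.264, 2.174, -0.001]
contact_force: [-1.3, -0.2, 19.9]
finger_gap: 0.58
```

step_arm([
  [[0,0,-0.1],0],
  [[0,0,-0.3],0],
  [[0,0,-0.6],0],
  [[0,0,-0.9],0],
  [[0,0,-0.9],0],
  [[0,0,-0.9],0],
])

```text
time_s: 14.9
eef_pos: [0.4273, -0.6046, 0.1639]
orientation: [2.266, 2.176, 0.001]
contact_force: [-1.0, -0.5, -1.8]
finger_gap: 0.581
```

```bash
python3 m.py j wrist side
python3 - <<'E'
from h import *
a=cv2.imread("pics/wrist_j.png");b=cv2.imread("pics/side_j.png")[20:120,330:440]
cv2.imwrite("pics/j.png",cv2.hconcat([cv2.resize(a,(480,300)),cv2.resize(b,(330,300))[:, :320]]))
c=dict(np.load("wrist_j.npz"));P=cloud(c);I=c["img"].astype(int)
m=(P[...,2]>.125)&(I.min(-1)>90)&(abs(P[...,0]-.427)<.026)&(P[...,1]>-.68)&(P[...,1]<-.50)
q=P[m];A=np.c_[q[:,:2],np.ones(len(q))];s=np.linalg.lstsq(A,q[:,2],rcond=None)[0];print(len(q),s,q.mean(0),q.min(0),q.max(0))
E
```

```text
[ 0.42725031 -0.60460219  0.16389485] [2.26587909e+00 2.17576407e+00 5.91853343e-04] 14.9
19146 [0.09605085 0.37373132 0.3347627 ] [ 0.42802925 -0.58555038  0.15703676] [ 0.40103229 -0.63588656  0.14285623] [ 0.45299639 -0.52549724  0.28380022]
```

View pics/j.png

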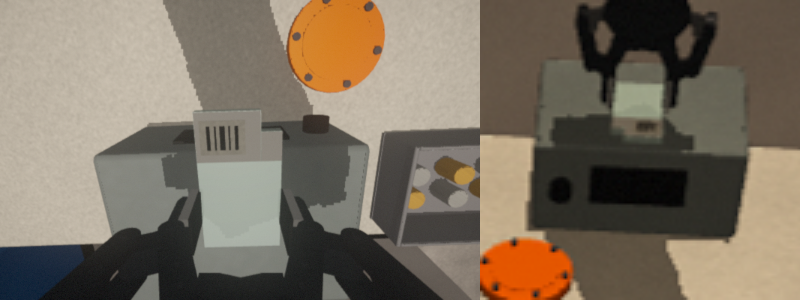

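step_arm([
  [[0.4,0,0],0],
  [[0.8,0,0],0],
  [[1.19,0,0],0],
  [[1.19,0,0.4],0],
  [[1.19,0,0.8],0],
  [[1.19,0,0.8],0],
])

```text
time_s: 15.5
eef_pos: [0.4289, -0.5553, 0.1281]
orientation: [-2.262, -2.174, -0.002]
contact_force: [-0.2, 0.6, -0.9]
finger_gap: 0.576
```

step_arm([
  [[0,0,0.07],0],
  [[0,0,0.14],0],
  [[0,0,0.21],0],
  [[0,0,0.28],0],
  [[0,0,0.35],0],
  [[0,0,0.35],0],
])

```text
time_s: 16.0
eef_pos: [0.4289, -0.557, 0.1178]
orientation: [-2.266, -2.175, -0.001]
contact_force: [-1.4, 3.2, 6.2]
finger_gap: 0.576
```

```bash
cat > tilt.py <<'E'
from h import *
import sys
for n in sys.argv[1:]:
    c=dict(np.load(n+".npz"));P=cloud(c);I=c["img"].astype(int)
    from cell import bot
    e=bot.read_state()["eef_pos"]
    m=(P[...,2]>e[2]-.09)&(P[...,2]<e[2]+.03)&(I.min(-1)>75)&(abs(P[...,0]-e[0])<.022)&(abs(P[...,1]-e[1]-.02)<.07)
    q=P[m]
    for _ in range(6):
        mu=q.mean(0);_,_,V=np.linalg.svd(q-mu,full_matrices=False);d=abs((q-mu)@V[2]);q=q[d<max(.003,2*np.median(d))]
    nrm=V[2]*np.sign(V[2,2]);print(n,len(q),"normal",nrm.round(3),"elev",np.degrees(np.arcsin(nrm[2])).round(1),"mean",q.mean(0).round(4),q.min(0).round(3),q.max(0).round(3))
E
python3 m.py k wrist side; python3 tilt.py wrist_k side_k
python3 - <<'E'
from h import *
a=cv2.imread("pics/wrist_k.png");b=cv2.imread("pics/side_k.png")[20:120,330:440]
cv2.imwrite("pics/k.png",cv2.hconcat([cv2.resize(a,(480,300)),cv2.resize(b,(330,300))[:, :320]]))
E
```

```text
[ 0.42892826 -0.55704859  0.1177928 ] [-2.26602043e+00 -2.17509856e+00 -8.81685656e-04] 16.0
wrist_k 17348 normal [0.005 0.347 0.938] elev 69.7 mean [ 0.4287 -0.5444  0.1038] [ 0.407 -0.586  0.086] [ 0.451 -0.5    0.12 ]
side_k 227 normal [-0.     0.334  0.943] elev 70.5 mean [ 0.4293 -0.5467  0.1067] [ 0.407 -0.586  0.089] [ 0.45  -0.498  0.121]
```

View pics/k.png

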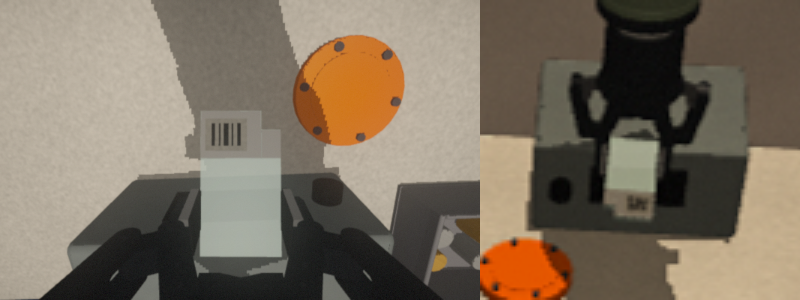

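Tipping works: the plate is 20° down at the frosted end with its label up, and the pushing force is only 6 N. I continue.

step_arm([
  [[0,0,0.06],0],
  [[0,0,0.12],0],
  [[0,0,0.18],0],
  [[0,0,0.23],0],
  [[0,0,0.23],0],
  [[0,0,0.23],0],
])

```text
time_s: 16.6
eef_pos: [0.4289, -0.5576, 0.1093]
orientation: [2.266, 2.175, 0.0]
contact_force: [-1.0, 1.5, 9.4]
finger_gap: 0.578
```

```bash
python3 m.py l wrist side; python3 tilt.py wrist_l side_l
```

```text
[ 0.42893251 -0.55763997  0.10926277] [2.26618203e+00 2.17488728e+00 3.31407157e-05] 16.6
wrist_l 17107 normal [0.004 0.586 0.81 ] elev 54.1 mean [ 0.4289 -0.5499  0.0961] [ 0.407 -0.583  0.065] [ 0.451 -0.508  0.121]
side_l 241 normal [0.083 0.597 0.798] elev 53.0 mean [ 0.4283 -0.5484  0.0967] [ 0.407 -0.581  0.066] [ 0.451 -0.506  0.122]
```

step_arm([
  [[0,0,0.05],0],
  [[0,0,0.1],0],
  [[0,0,0.12],0],
  [[0,0,0.12],0],
])

```text
time_s: 17.03
eef_pos: [0.4291, -0.5576, 0.1046]
orientation: [2.266, 2.175, 0.0]
contact_force: [-0.2, 2.3, 10.6]
finger_gap: 0.574
```

```bash
python3 m.py n wrist side; python3 tilt.py wrist_n side_n
```

```text
[ 0.42913502 -0.55763907  0.10457042] [2.26588125e+00 2.17477741e+00 2.92485673e-04] 17.0333
wrist_n 16731 normal [0.003 0.682 0.731] elev 47.0 mean [ 0.4291 -0.5518  0.0924] [ 0.407 -0.581  0.055] [ 0.451 -0.513  0.12 ]
side_n 238 normal [0.022 0.674 0.739] elev 47.6 mean [ 0.4289 -0.5466  0.0903] [ 0.407 -0.58   0.058] [ 0.451 -0.512  0.12 ]
```

step_arm([
  [[0,0,0.03],0],
  [[0,0,0.03],0],
  [[0,0,0.03],0],
])

```text
time_s: 17.38
eef_pos: [0.4292, -0.5576, 0.1036]
orientation: [2.266, 2.175, 0.0]
contact_force: [-0.8, 3.6, 13.6]
finger_gap: 0.578
```

step_arm([
  [[0,0,0],0],
  [[0,0,0],0],
  [[0,0,-0.2],0],
  [[0,0,-0.6],0],
  [[0,0,-1.2],0],
  [[0,0,-2.0],0],
  [[0,0,-2.5],0],
  [[0,0,-2.5],0],
], grip_force=60)

```text
time_s: 18.05
eef_pos: [0.4294, -0.5588, 0.2072]
orientation: [2.263, 2.172, -0.001]
contact_force: [-0.3, -1.6, -0.3]
finger_gap: 0.569
```

```bash
python3 m.py o wrist side; python3 tilt.py wrist_o side_o;python3 - <<'E'
from h import *
a=cv2.imread("pics/wrist_o.png");b=cv2.imread("pics/side_o.png")[20:120,330:440]
cv2.imwrite("pics/o.png",cv2.hconcat([cv2.resize(a,(480,300)),cv2.resize(b,(330,300))[:, :320]]))
E
```

```text
[ 0.42936324 -0.55875181  0.20718386] [ 2.26316231e+00  2.17164425e+00 -6.77563638e-04] 18.05
wrist_o 16660 normal [0.    0.691 0.723] elev 46.3 mean [ 0.429  -0.5533  0.195 ] [ 0.407 -0.581  0.157] [ 0.451 -0.515  0.223]
side_o 262 normal [0.001 0.699 0.715] elev 45.6 mean [ 0.4293 -0.5484  0.1919] [ 0.407 -0.58   0.157] [ 0.451 -0.511  0.22 ]
```

View pics/o.png

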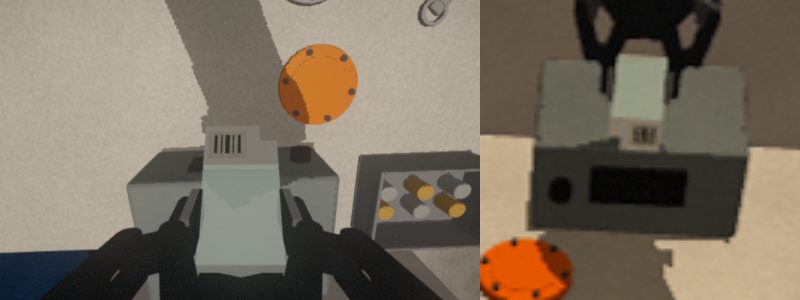

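The plate is lifted clear, tilted about 44° with the label up. Next I carry it over the black-centred spot.

step_arm([
  [[0.3,0.1,0],0],
  [[0.9,0.4,0],0],
  [[1.6,0.8,0],0],
  [[2.3,1.15,0.1],0],
  [[3.0,1.5,0.2],0],
  [[3.6,1.75,0.3],0],
  [[4.1,1.9,0.35],0],
  [[4.33,1.96,0.35],0],
])

```text
time_s: 18.82
eef_pos: [0.5156, -0.3828, 0.1862]
orientation: [-2.259, -2.177, -0.002]
contact_force: [0.6, -0.2, -0.9]
finger_gap: 0.57
```

step_arm([
  [[0,0,0],0],
  [[0,0,0],0],
  [[0,0,0],0],
  [[0,0,0],0],
])

```text
time_s: 19.15
eef_pos: [0.5135, -0.3881, 0.1879]
orientation: [-2.267, -2.173, 0.0]
contact_force: [-0.2, -0.2, -0.3]
finger_gap: 0.559
```

```bash
python3 m.py p wrist side top; python3 tilt.py wrist_p side_p;python3 - <<'E'
from h import *
a=cv2.imread("pics/wrist_p.png");b=cv2.imread("pics/side_p.png")
cv2.imwrite("pics/p.png",cv2.hconcat([cv2.resize(a,(400,250)),cv2.resize(b,(400,250))]))
# frosted label region in wrist: points with y>lowest
c=dict(np.load("side_p.npz"));P=cloud(c)
print(px(c,[.516,-.356,.15]),px(dict(np.load("wrist_p.npz")),[.516,-.356,.15]))
m=(abs(P[...,2]-.087)<.005)&(abs(P[...,0]-.525)<.03)&(abs(P[...,1]-.075)<.04)
print("post",P[m].mean(0))
E
```

```text
[ 0.51352885 -0.38814674  0.18786702] [-2.26722636e+00 -2.17310723e+00  2.98346263e-04] 19.15
wrist_p 16597 normal [0.005 0.688 0.726] elev 46.6 mean [ 0.5138 -0.3828  0.1759] [ 0.492 -0.411  0.139] [ 0.536 -0.344  0.203]
side_p 327 normal [-0.013  0.691  0.723] elev 46.3 mean [ 0.5139 -0.3796  0.1755] [ 0.492 -0.41   0.14 ] [ 0.536 -0.343  0.203]
[348.25191943 105.13867439] [320.49108296 193.33995683]
post [0.52601043 0.07921659 0.08705655]
```

View pics/p.png

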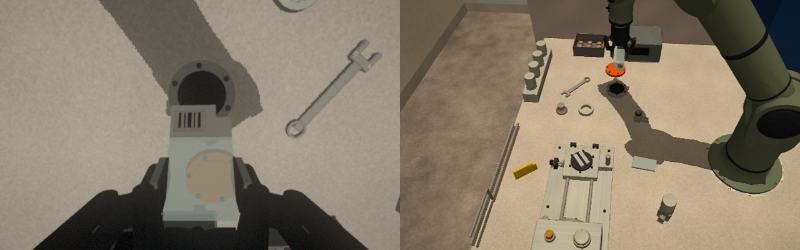

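step_arm([
  [[0,0.05,-0.1],0],
  [[0,0.05,-0.1],0],
  [[0,0.05,-0.1],0],
  [[0,0.05,-0.1],0],
  [[0,0.05,-0.1],0],
  [[0,0.05,-0.1],0],
])

```text
time_s: 19.8
eef_pos: [0.5163, -0.387, 0.1918]
orientation: [-2.265, -2.175, -0.001]
contact_force: [-0.3, -0.6, -0.7]
finger_gap: 0.567
```

step_arm([
  [[0,0,0],0],
  [[0,0,0],0],
  [[0,0,0],0],
  [[0,0,0],0],
  [[0,0,0],0],
  [[0,0,0],0],
  [[0,0,0],0],
  [[0,0,0],0],
])

```text
time_s: 20.47
eef_pos: [0.5163, -0.387, 0.1919]
orientation: [-2.265, -2.175, -0.001]
contact_force: [-0.8, 0.3, -1.4]
finger_gap: 0.568
```

```bash
python3 m.py q wrist side; python3 tilt.py wrist_q side_q; python3 -c "
from cell import bot
s=bot.read_state();print(s['finger_gap'],s['qd'].round(4),s['eef_pos'])"
python3 - <<'E'
from h import *
c=dict(np.load("wrist_q.npz"))
P=cloud(c);I=c["img"]
cv2.imwrite("pics/q.png",cv2.resize(I[120:380,180:460,::-1],None,fx=2,fy=2))
a=np.load("side0.npz");b=np.load("side_q.npz")
d=cv2.absdiff(a["img"],b["img"]).max(-1);cv2.imwrite("pics/diff.png",d)
E
```

```text
[ 0.51633289 -0.38703882  0.19187389] [-2.26533182e+00 -2.17490306e+00 -6.29800355e-04] 20.4667
wrist_q 16596 normal [0.002 0.687 0.726] elev 46.6 mean [ 0.5164 -0.3817  0.1799] [ 0.494 -0.41   0.142] [ 0.538 -0.343  0.207]
side_q 328 normal [-0.007  0.678  0.735] elev 47.3 mean [ 0.5158 -0.3774  0.1789] [ 0.495 -0.409  0.144] [ 0.538 -0.342  0.209]
0.5670278548895203 [ 0.0005  0.0002  0.0002  0.0004 -0.0008 -0.0008 -0.001 ] [ 0.51634094 -0.38701096  0.19188919]
```

View pics/q.png

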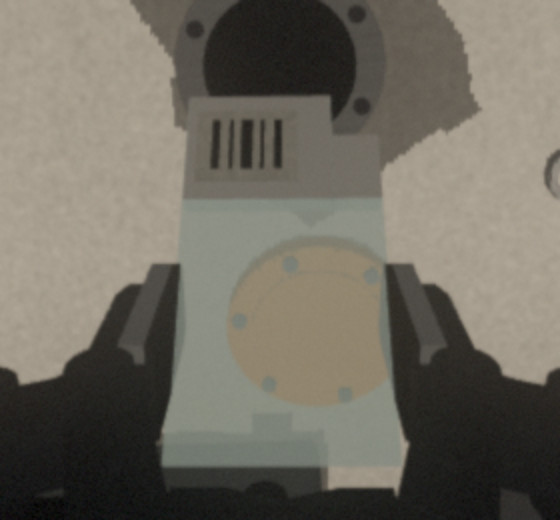

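View pics/side_q.png

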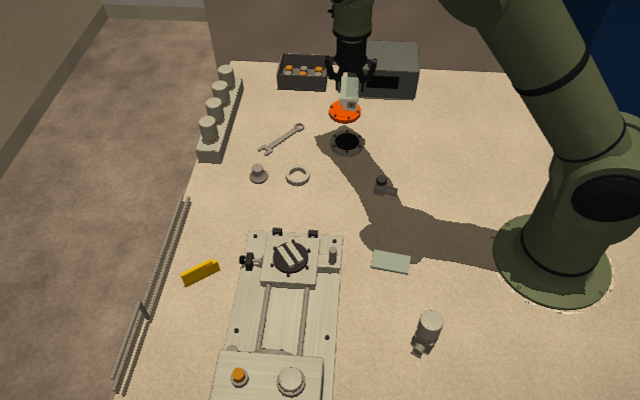

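The final pictures show the frosted end with its bars over the spot (expected position at side picture (348,105)). Only clear glass is between the pads, the arm is still, the post is at (332,255) and the bystanders look unmoved. I'm handing in.

```bash
python3 -c "
from h import *
for n in('side0','side_q'):
    c=dict(np.load(n+'.npz'));P=cloud(c)
    m=(abs(P[...,2]-.11)<.006)&(P[...,0]>.3)&(P[...,0]<.37)&(P[...,1]<-.55)&(P[...,1]>-.8);q=P[m];print(n,q[:,0].min(),q[:,1].max())
from cell import bot
print(bot.close_job())"
```

```text
side0 0.3114672332781213 -0.5747011061089977
side_q 0.3116781941642755 -0.5736526489498476
the job is handed in; nothing more can be done
None
```

I handed the job in at about 20.5 s, with the carriage clicked home first and the plate then held still over the reading spot, label up.

- **Carriage:** I gripped the post and slid the carriage until it clicked home. The camera-measured travel was 0.120 m, and it was unchanged at the end.
- **Tipping the plate:** The wrist could only turn about its own axis, so I could not tilt the plate with the arm.
    1. I lifted the plate by its clear part and stood it on the flat instrument box near the spot.
    2. I tipped it over gently, label up, with the frosted end hanging past the box edge.
    3. I regripped it across its long edges on the clear part and turned it in the pads against the box edge, pushing with about 10–14 N.
- **Final pose:** The plate is tipped about 43–44° (wrist and side cameras), label up and frosted end low. I estimate the frosted end's centre at 0.15 m above the table, within a few millimetres of the spot's centre. The arm was still, with a 60 N grip on the clear part only.
- **Other things:** The bystanders looked unmoved in the last picture, and the box stayed within about 1 mm.

Two things to note:
- **Joint 2 limit:** While I tested whether the arm would tilt at its inner reach, joint 2 read -0.302 rad for a moment. Its stated limit is -0.3 rad.
- **Box edge:** Its position differed by up to about 6 mm between cameras, so I judged the final tilt by measuring it directly.

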